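# Put spare parts back in their cut-out trays

## Task

Put the four loose steel spare parts back into stock: lay each one flat in the wooden tray whose cut-out matches it, the larger bearing in the larger round, the smaller bearing in the smaller round, the hexagon nut in the hexagon and the shaft key lengthwise in the slot. Each part must lie fully down on the floor of its cut-out. Leave the tin and the tape measure where they stand.

Things in the scene. Friction and masses are not known exactly. Their poses are not given: they have to be found in the camera images.
- big_bearing_c (a point): larger of two steel ball bearings, a ring 58 mm outside diameter, 26 mm bore, 24 mm high, lying flat, loose, about 0.33 kg. The point is its centre, 12 mm above its underside; z is the bearing's axis
- small_bearing_c (a point): smaller steel ball bearing, 38 mm outside diameter, 16 mm bore, 22 mm high, lying flat, loose, about 0.13 kg. The point is its centre, 11 mm above its underside; z is the bearing's axis
- nut_c (a point): large steel hexagon nut, 46 mm across flats, 53 mm across corners, 24 mm high, lying flat, loose, about 0.22 kg. The point is its centre, 12 mm above its underside; z is the thread axis; one pair of flats faces along +y and -y (46 mm apart), corners lie on the x axis
- key_c (a point): steel shaft key, a bar with rounded ends 80 mm long (x), 24 mm wide (y), 24 mm high (z), lying flat, loose, about 0.3 kg. The point is its centre, 12 mm above its underside
- tray_big_floor (a point): plywood tray 90 x 120 mm (x, y) and 12 mm high, fixed to the bench, with a dark-floored cut-out 4 mm deep in its middle: the larger round one, 74 mm diameter, for the larger bearing. The point is the centre of the cut-out's floor, 8 mm above the bench; z up, y along the tray's 120 mm side. Its place on the bench varies
- tray_small_floor (a point): plywood tray 90 x 120 mm (x, y) and 12 mm high, fixed to the bench, with a dark-floored cut-out 4 mm deep in its middle: the smaller round one, 54 mm diameter, for the smaller bearing. The point is the centre of the cut-out's floor, 8 mm above the bench; z up, y along the tray's 120 mm side. Its place on the bench varies
- tray_hex_floor (a point): plywood tray 90 x 120 mm (x, y) and 12 mm high, fixed to the bench, with a dark-floored cut-out 4 mm deep in its middle: a hexagon, 62 mm across flats (flats face along x, corners on the y axis), for the nut; the nut fits in it at any angle. The point is the centre of the cut-out's floor, 8 mm above the bench; z up, y along the tray's 120 mm side. Its place on the bench varies
- tray_slot_floor (a point): plywood tray 90 x 120 mm (x, y) and 12 mm high, fixed to the bench, with a dark-floored cut-out 4 mm deep in its middle: a rectangular slot 40 mm wide (x) by 96 mm long (y), for the shaft key, which lies in it lengthwise, either way round. The point is the centre of the cut-out's floor, 8 mm above the bench; z up, y along the tray's 120 mm side. Its place on the bench varies
- tin_c (a point): bystander: small copper-coloured closed tin, 46 mm diameter, 38 mm high, loose; stays where it is. The point is its centre, 19 mm above the bench
- tape_c (a point): bystander: black tape measure, 44 x 28 x 40 mm (x, y, z) standing upright, loose; stays where it is. The point is its centre, 20 mm above the bench
Things that resemble listed ones, but are neither listed nor needed, are in the scene too. Leave any green look-alike of the part that bears tray_hex_floor alone.

How it is judged:
By the outcome, as a careful person would: the job done as asked, in the order asked, and still so for the second after the job is handed in, with the robot touching nothing.
It also fails if it takes over 102 s, if anything falls off the work surface, if the arm or the gripper's body presses on something with over 40 N, if the wrist force passes 120 N, or if a joint passes its speed limit or range.

## Robot

A 6-joint arm with a two-finger parallel gripper is mounted at the origin on the work surface. World frame = base frame: x ahead of the robot, y to its left, z up, the work surface at z = 0. Lengths are in mm, angles in rad, forces in N, time in s.
With the tool pointing down it reaches from about 300 to 750 mm from the base axis. Payload 8.5 kg.
Tool frame: the origin (TCP) lies midway between the tips of the shut fingers; the grasp point (between the pads) lies 19 mm behind it (arm.tcp_to_grasp is the distance from the TCP to the grasp point, in mm); y points along the fingers, z is the direction in which the jaws open and shut, and the axes are right-handed (so a half turn about y gives the same grasp; the last joint's range is limited). The gripper opens to 88 mm and grips with 3 to 60 N. Pads are 18 mm wide; open, the fingers measure 123 mm over their backs; the gripper's body (75 mm by 187 mm) begins 45 mm behind the grasp point.
Start: joints at [-1.387, 0.381, 1.297, -0, 1.464, -0.215], TCP at [213.565, -506.824, 238.748] pointing down, gripper open.
Joint ranges: [-3.11, 3.11], [-0.89, 2.33], [0.22, 2.48], [-1.42, 4.56], [0.17, 2.85], [-2.88, 2.88]. Speed limits (rad/s): [2.39, 2.39, 3.14, 3.14, 3.14, 3.14].

## Interface

Orientations are given as [roll, pitch, yaw] about the fixed x, y, z axes, in that order (R = Rz(yaw) Ry(pitch) Rx(roll)).
In Python, from rig import arm, eyes, finish_job gives the robot as it stands.
- The arm moves only by the tool arm_command, never from a script. Its argument "deltas" is a list of rows, each a list of 7 numbers: the shift along the tool's x, y, z in cm, then the turn, a rotation vector about the tool's x, y, z in degrees, then the finger opening in cm, from 0 to 8.81. In form: [[tx, ty, tz, ax, ay, az, hand], ...]. A call has 1 to 20 rows; each row shifts and turns the pose as measured when the row begins, along the tool's axes as they then stand; what a row does not reach is not made up. A row lasts 1/8 s, in which the tool goes at most 62.5 mm and 10.7 degrees, less where a joint would pass 70% of its speed; a pose out of reach is approached as far as the arm can. A call is refused whole if a number of a shift passes 6.25 or a number of a turn 10.7, either way. A call with a gripper value outside its range is refused whole. The fingers move at their own pace and stop on an object; the grip force is fixed at half the most. Time passes only in rows, so rows that do not move let the fingers close. It gives the time, the measured TCP pose, the force and the opening at its end, in the units of the state.
- arm.sense(): the state, without advancing time (a new reading comes with each control period).
- eyes.grab_frame(name): name is "side" or "top"; returns a dict with "pixels" (480x640x3 uint8, red, green, blue), "intrinsics" (3x3 intrinsics, pixels), "world_from_camera" (4x4, takes a point from camera to world coordinates). Camera axes: x right, y down, z forward; pixel columns grow to the right and rows downward; lengths in mm; the calibration is good to about 2 mm. A picture is of the moment at which its call begins. There is no depth.
- finish_job(): hands the job in, once; it reports no verdict.
The state is a dict: "time": time; "q": joint angles; "dq": joint speeds; "effort": joint torques, N m; "ee_pos": TCP position; "tcp_rot": TCP orientation; "wrist_force": force on the tool from outside, world axes, zero at the start; "ft_torque": the same for the moment, N m; "width": finger opening in mm.
Only numpy, scipy, OpenCV 4.12 (cv2) and the standard library are available. Lean on these libraries where they do the work, as an engineer would, in place of code of your own. Each camera call takes 0.05 s, during which the arm holds its last target.

## Working session

There is one attempt and no reset: what is moved stays moved. The work goes in short steps, Python scripts to look and compute and a tool call to move; the robot and the scene stay as the last step left them, time stands still between calls to the robot, and variables do not carry over. Pictures are saved under pics/ and viewed, and the job is handed in when it is done.

Besides the shell and the picture viewer there is one more tool, called after "Call:" as a command line: name --pt "numbers of a row" for each row, then --argument value for the rest. arm_command: Moves the arm, as the interface text tells. Its arguments: {"type":"object","properties":{"deltas":{"type":"array"}},"required":["deltas"]}

```bash
mkdir -p pics; ls
python3 - <<'E'
from rig import arm, eyes
import cv2, numpy as np
print(arm.sense())
for n in ("top","side"):
    f=eyes.grab_frame(n); cv2.imwrite(f"pics/{n}0.png",f["pixels"][:,:,::-1])
    np.savez(f"{n}0.npz",**f)
    print(n,np.round(f["intrinsics"],1).tolist(),np.round(f["world_from_camera"],3).tolist())
E
```

```text
pics
{'time': 0.0, 'q': array([-1.38728206e+00,  3.81171036e-01,  1.29825821e+00,  3.12139135e-05,
        1.46358869e+00, -2.15271135e-01]), 'dq': array([-1.68076369e-03, -4.03321182e-04,  7.81009544e-04,  1.55902540e-03,
        4.36080609e-05, -3.19222268e-04]), 'effort': array([ 7.45474354e-04, -4.37922442e+01, -2.24562925e+01,  7.12913694e-02,
        3.51769861e-02, -1.14944391e-04]), 'ee_pos': array([ 213.53210496, -506.55303659,  238.15203338]), 'tcp_rot': array([-1.57218209e+00,  3.34772277e-04, -2.74281085e+00]), 'wrist_force': array([ 0.00761121, -0.24547178, -0.44396393]), 'ft_torque': array([0.02237463, 0.00988279, 0.01602669]), 'width': 88.26913795580164}
top [[493.1, 0.0, 329.5], [0.0, 493.1, 239.6], [0.0, 0.0, 1.0]] [[-0.019, -0.997, 0.079, 450.975], [-1.0, 0.02, 0.011, -4.895], [-0.013, -0.078, -0.997, 1231.894], [0.0, 0.0, 0.0, 1.0]]
side [[556.9, 0.0, 315.9], [0.0, 556.9, 237.8], [0.0, 0.0, 1.0]] [[-0.773, -0.442, 0.454, -75.734], [-0.634, 0.517, -0.576, 758.015], [0.02, -0.733, -0.68, 986.539], [0.0, 0.0, 0.0, 1.0]]
```

View pics/top0.png

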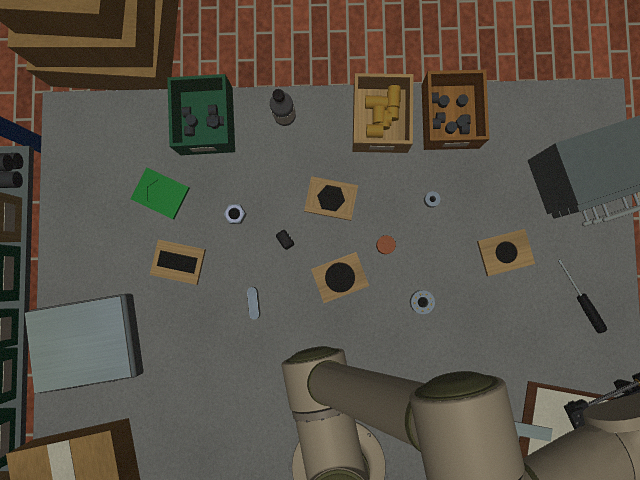

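View pics/side0.png

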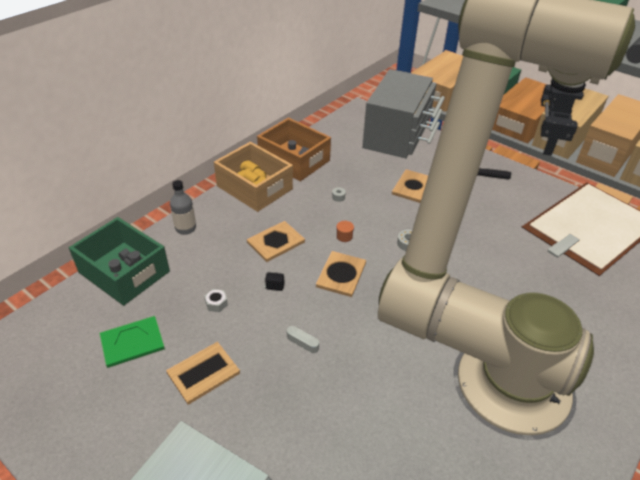

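```bash
cat > h.py <<'E'
import cv2, numpy as np
def ray(f,uv,z):
    K=f["intrinsics"];T=f["world_from_camera"]
    d=T[:3,:3]@np.linalg.solve(K,[uv[0],uv[1],1.]); o=T[:3,3]
    return o+d*((z-o[2])/d[2])
def rect(f,x0,x1,y0,y1,z,s=1.0):
    # top-down orthophoto of plane z; rows: +x up, cols: +y left; s mm/px
    K=f["intrinsics"];T=np.linalg.inv(f["world_from_camera"])
    w=int((y1-y0)/s);h=int((x1-x0)/s)
    src=[];dst=[]
    for x,y in((x0,y0),(x0,y1),(x1,y0),(x1,y1)):
        p=T[:3,:3]@[x,y,z]+T[:3,3];p=K@p;src.append(p[:2]/p[2]);dst.append([(y1-y)/s,(x1-x)/s])
    M=cv2.getPerspectiveTransform(np.float32(src),np.float32(dst))
    return cv2.warpPerspective(np.asarray(f["pixels"]),M,(w,h),flags=cv2.INTER_CUBIC)
E
python3 - <<'E'
import numpy as np,cv2
from h import *
f=dict(np.load("top0.npz")); im=f["pixels"]; hsv=cv2.cvtColor(im,cv2.COLOR_RGB2HSV); 
for n,(u,v) in dict(sb=(432,199),bb=(423,302),nut=(235,214),key=(253,304),hexs=(331,198),slot=(178,262),big=(340,277),small=(507,252),tin=(386,244),tape=(285,240)).items():
    print(n,hsv[v,u-16:u+17:2].tolist() if n in('bb','key','hexs') else '', np.round(ray(f,(u,v),12)))
crops=[]
for (u,v) in [(432,199),(423,302),(235,214),(253,304),(331,198),(178,262),(340,277),(507,252)]:
    crops.append(cv2.resize(im[v-30:v+30,u-30:u+30],(200,200),interpolation=cv2.INTER_NEAREST))
o=np.vstack([np.hstack(crops[:4]),np.hstack(crops[4:])]); cv2.imwrite("pics/crops.png",o[:,:,::-1])
E
```

```text
sb  [ 644. -249.   12.]
bb [[18, 13, 96], [34, 25, 83], [102, 29, 113], [90, 8, 95], [21, 68, 127], [100, 37, 103], [30, 26, 29], [156, 46, 28], [42, 71, 18], [45, 16, 31], [38, 21, 49], [103, 40, 133], [104, 45, 131], [98, 39, 132], [26, 19, 93], [26, 20, 91], [53, 11, 89]] [ 389. -218.   12.]
nut  [616. 244.  12.]
key [[42, 14, 92], [30, 20, 91], [45, 11, 97], [43, 18, 100], [50, 16, 98], [5, 16, 96], [104, 36, 136], [102, 34, 127], [103, 30, 134], [101, 33, 131], [103, 43, 154], [38, 27, 76], [36, 14, 94], [40, 8, 97], [40, 8, 97], [45, 21, 98], [40, 8, 97]] [392. 200.  12.]
hexs [[19, 113, 131], [18, 111, 138], [150, 10, 25], [10, 46, 33], [30, 49, 26], [50, 25, 31], [15, 15, 33], [27, 88, 29], [165, 21, 24], [13, 74, 24], [11, 73, 28], [0, 30, 34], [15, 21, 24], [165, 39, 26], [8, 38, 27], [19, 111, 135], [18, 111, 124]] [651.   3.  12.]
slot  [499. 386.  12.]
big  [454. -15.  12.]
small  [ 508. -428.   12.]
tin  [ 534. -131.   12.]
tape  [548. 119.  12.]
```

View pics/crops.png

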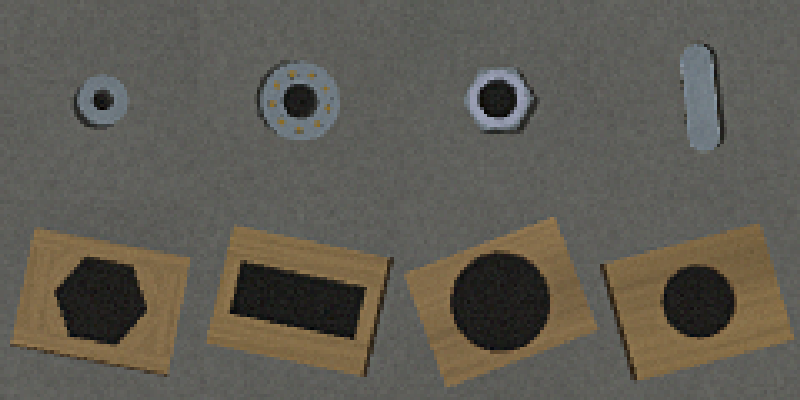

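```bash
cat >> h.py <<'E'
def pts(f,cnt,z): return np.array([ray(f,c,z)[:2] for c in cnt.reshape(-1,2)],np.float32)
def blob(f,mask,uv,r=30):
    m=np.zeros_like(mask);u,v=int(uv[0]),int(uv[1]);m[v-r:v+r,u-r:u+r]=mask[v-r:v+r,u-r:u+r]
    cs,_=cv2.findContours(m,cv2.RETR_EXTERNAL,cv2.CHAIN_APPROX_NONE)
    return max(cs,key=cv2.contourArea)
def up(f,k=4):
    g=dict(f);g["pixels"]=cv2.GaussianBlur(cv2.resize(f["pixels"],None,fx=k,fy=k,interpolation=cv2.INTER_CUBIC),(0,0),2.5)
    S=np.array([[k,0,(k-1)/2],[0,k,(k-1)/2],[0,0,1.]]);g["intrinsics"]=S@f["intrinsics"];return g
def masks(g):
    im=g["pixels"].astype(int);v=im.max(2)
    return (((v>110)&(im[...,2]>im[...,0]+4))*255).astype(np.uint8),((v<55)*255).astype(np.uint8),((im[...,0]>im[...,2]+28)*255).astype(np.uint8)
def info(f,c,z):
    p=pts(f,c,z);M=cv2.moments(p);cen=(M["m10"]/M["m00"],M["m01"]/M["m00"])
    r=cv2.minAreaRect(p);return np.round(cen,1),[np.round(x,1) for x in r],"eqd",round(2*np.sqrt(abs(M["m00"])/np.pi),1)
E
python3 - <<'E'
from h import *
f=dict(np.load("top0.npz"));g=up(f);st,dk,wd=masks(g)
for n,uv,m,z in [("sb",(432,199),st,22),("bb",(423,302),st,24),("nut",(235,214),st,24),("key",(253,304),st,24),("hex",(331,198),dk,10),("slot",(178,262),dk,10),("big",(340,277),dk,10),("small",(507,252),dk,10),("tin",(386,244),wd,38),("tape",(285,240),dk,40)]+[(t+"W",uv,wd,12) for t,uv in dict(hex=(331,198),slot=(178,262),big=(340,277),small=(507,252)).items()]:
    c=blob(g,m,(uv[0]*4,uv[1]*4),r=88 if n in("tin","tape") else 136); print(n,*info(g,c,z))
    if n=="nut":
        p=pts(g,c,z);h=cv2.approxPolyDP(c,12,True);print("hexpts",np.round(pts(g,h,z)).tolist())
E
```

```text
sb [ 643.9 -248. ] [array([ 643.8, -248.4]), array([35.4, 35.4]), np.float64(70.1)] eqd 35.4
bb [ 390.1 -215.1] [array([ 390.5, -215.1]), array([55.7, 56.1]), np.float64(89.0)] eqd 55.8
nut [616.9 244.6] [array([617. , 244.8]), array([48.7, 45.3]), np.float64(29.8)] eqd 46.4
hexpts [[639.0, 233.0], [638.0, 257.0], [625.0, 266.0], [595.0, 256.0], [604.0, 225.0], [619.0, 220.0]]
key [395.3 199.6] [array([395.5, 199.6]), array([78.1, 23.7]), np.float64(6.1)] eqd 44.8
hex [652.4   3.9] [array([652.5,   3.9]), array([67.3, 60.2]), np.float64(17.3)] eqd 62.2
slot [500.2 389.7] [array([500.2, 389.6]), array([94.3, 38.2]), np.float64(77.1)] eqd 66.4
big [454.1 -14.4] [array([454.3, -14.5]), array([71. , 71.2]), np.float64(43.8)] eqd 71.1
small [ 508.2 -426.4] [array([ 508.1, -426.5]), array([51. , 51.4]), np.float64(87.4)] eqd 51.2
tin [ 531.  -127.5] [array([ 530.8, -127.5]), array([45.7, 46.5]), np.float64(43.7)] eqd 46.0
tape [547.7 117.6] [array([548. , 117.5]), array([46.3, 28.5]), np.float64(32.9)] eqd 39.0
hexW [651.9   3.8] [array([652. ,   3.9]), array([120.5,  91.2]), np.float64(77.8)] eqd 117.1
slotW [500.  388.6] [array([500.1, 388.6]), array([121.6,  90.6]), np.float64(77.1)] eqd 117.3
bigW [454.3 -14.4] [array([454.3, -14.4]), array([ 90.9, 120.6]), np.float64(19.7)] eqd 116.8
smallW [ 508.  -425.6] [array([ 508. , -425.6]), array([ 90.6, 122. ]), np.float64(13.7)] eqd 117.5
```

Call:
arm_command --pt "0 0 0 0 7.6 0 8.8" --pt "0 0 0 0 7.6 0 8.8" --pt "0 0 0 0 7.6 0 8.8" --pt "-2.2 1.7 -3.6 0 0 0 8.8" --pt "-2.2 1.7 -3.6 0 0 0 8.8" --pt "-2.2 1.7 -3.6 0 0 0 8.8" --pt "-2.2 1.7 -3.6 0 0 0 8.8" --pt "-2.2 1.7 -3.6 0 0 0 8.8" --pt "-2.2 1.7 -3.6 0 0 0 8.8" --pt "-2.2 1.7 -3.6 0 0 0 8.8" --pt "-2.2 1.7 -3.6 0 0 0 8.8"

```text
time: 1.48
ee_pos: [396.6, -213.0, 96.9]
tcp_rot: [-1.575, -0.001, 3.123]
wrist_force: [0.4, -0.2, 0.0]
width: 88.1
```

Call:
arm_command --pt "0.6 2 0.2 0 -1 0 8.8" --pt "0 2.5 0 0 0 0 8.8" --pt "0 2 0 0 0 0 8.8" --pt "0 0 0 0 0 0 8.8"

```text
time: 1.98
ee_pos: [391.0, -211.0, 28.9]
tcp_rot: [-1.578, -0.003, -3.136]
wrist_force: [-0.1, 0.6, 0.3]
width: 88.1
```

Call:
arm_command --pt "0.1 1 0.4 -0.4 0 0 8.8" --pt "0 0.9 0 0 0 0 8.8" --pt "0 0.3 0 0 0 0 8.8" --pt "0 0 0 0 0 0 8.8"

```text
time: 2.48
ee_pos: [390.4, -215.8, 6.7]
tcp_rot: [-1.583, -0.002, -3.136]
wrist_force: [0.1, -0.1, -0.3]
width: 88.1
```

```bash
cat > snap.py <<'E'
import sys,cv2,numpy as np
from rig import arm,eyes
n=sys.argv[1]
for c in ("top","side"):
    f=eyes.grab_frame(c);np.savez(f"{c}_{n}.npz",**f);im=f["pixels"]
    cv2.imwrite(f"pics/{c}_{n}.png",im[:,:,::-1])
    if len(sys.argv)>4:
        X=np.array([float(a) for a in sys.argv[2:5]]);T=np.linalg.inv(f["world_from_camera"]);p=f["intrinsics"]@(T[:3,:3]@X+T[:3,3]);u,v=(p[:2]/p[2]).astype(int)
        u=min(max(u,60),580);v=min(max(v,60),420)
        cv2.imwrite(f"pics/{c}_{n}z.png",cv2.resize(im[v-60:v+60,u-60:u+60],(400,400),interpolation=cv2.INTER_CUBIC)[:,:,::-1])
if len(sys.argv)>4: cv2.imwrite(f"pics/{n}_z.png",np.hstack([cv2.imread(f"pics/{c}_{n}z.png") for c in("top","side")]))
s=arm.sense();print(s["time"],s["ee_pos"].round(1),np.degrees(s["tcp_rot"]).round(1),s["wrist_force"].round(1),s["width"])
E
python3 snap.py a 390 -215 20
```

```text
2.575 [ 390.5 -215.9    7. ] [-9.070e+01 -1.000e-01 -1.797e+02] [-0.  -0.7  0.2] 88.46942591703467
```

View pics/a_z.png

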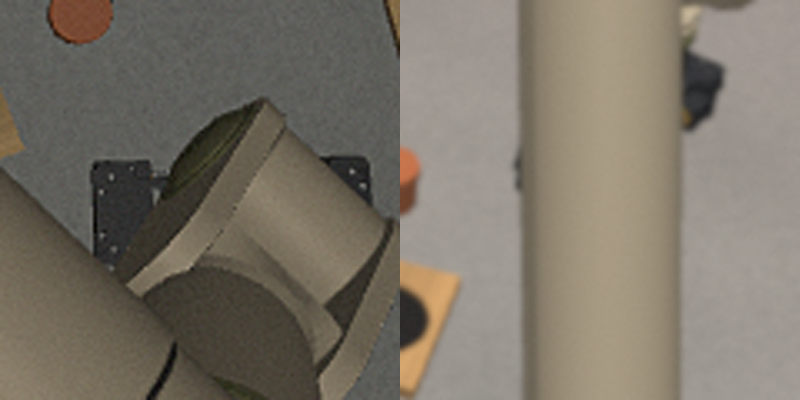

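Call:
arm_command --pt "0 0 0 0.7 0 0 5" --pt "0 0 0 0 0 0 5" --pt "0 0 0 0 0 0 5" --pt "0 0 0 0 0 0 5" --pt "0 0 0 0 0 0 5" --pt "0 0 0 0 0 0 5"

```text
time: 3.32
ee_pos: [390.5, -215.5, 7.4]
tcp_rot: [-1.57, -0.001, -3.136]
wrist_force: [-0.5, 0.2, -0.8]
width: 57.2
```

Call:
arm_command --pt "0 -1 0 0 0 0 5" --pt "0 -2.5 0 0 0 0 5" --pt "0 -3 0 0 0 0 5" --pt "-0.9 0 -2.9 0 0 0 5" --pt "-0.9 0 -2.9 0 0 0 5" --pt "-0.9 0 -2.9 0 0 0 5" --pt "-0.9 0 -2.9 0 0 0 5" --pt "-0.9 0 -2.9 0 0 0 5" --pt "-0.9 0 -2.9 0 0 0 5" --pt "-0.9 0 -2.7 0 0 0 5" --pt "0 0 0 0 0 0 5"

```text
time: 4.7
ee_pos: [453.8, -8.5, 78.8]
tcp_rot: [-1.569, 0.0, -3.138]
wrist_force: [0.4, -0.7, -3.7]
width: 57.4
```

```bash
python3 snap.py b 454 -14 20
```

```text
4.8 [453.6  -9.9  78.7] [ -89.9    0.  -179.9] [-0.7  0.  -2.7] 57.142764446376795
```

View pics/side_b.png

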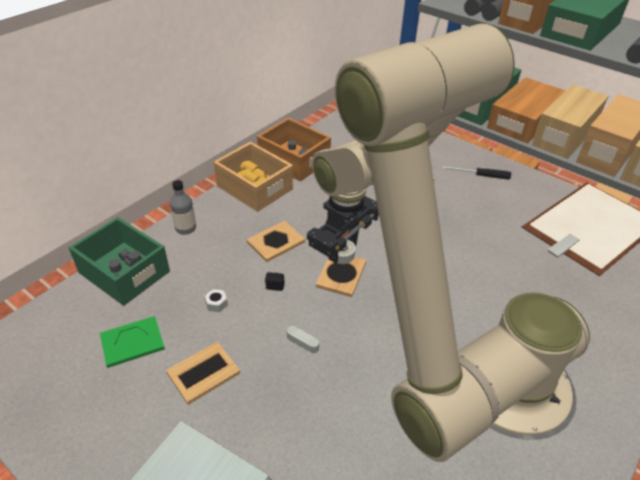

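Call:
arm_command --pt "0 1.5 0.4 0 0 0 5" --pt "0 2 0 0 0 0 5" --pt "0 1.4 0 0 0 0 5" --pt "0 0.6 0 0 0 0 5" --pt "0 0.4 0 0 0 0 5" --pt "0 0 0 0 0 0 5"

```text
time: 5.55
ee_pos: [453.6, -18.9, 19.6]
tcp_rot: [-1.567, 0.002, 3.138]
wrist_force: [0.7, -0.6, -3.8]
width: 56.9
```

Call:
arm_command --pt "0 0 -0.4 0 -0.2 0 5" --pt "0 0.2 0 0 0 0 5" --pt "0 0 0 0 0 0 5"

```text
time: 5.92
ee_pos: [454.0, -14.7, 18.2]
tcp_rot: [-1.567, 0.004, -3.141]
wrist_force: [0.2, 0.1, -3.9]
width: 57.1
```

Call:
arm_command --pt "0 0.25 0 0 0 0 5" --pt "0 0 0 0 0 0 5"

```text
time: 6.18
ee_pos: [454.1, -14.6, 15.7]
tcp_rot: [-1.566, 0.004, -3.141]
wrist_force: [0.5, -0.1, -4.0]
width: 57.0
```

Call:
arm_command --pt "0 0.05 0 0 0 0 6" --pt "0 0 0 0 0 0 8" --pt "0 0 0 0 0 0 8.8" --pt "0 0 0 0 0 0 8.8" --pt "0 -2.5 0 0 0 0 8.8" --pt "0 -3 0 0 0 0 8.8" --pt "0 -3 0 0 0 0 8.8" --pt "0 0 0 0 0 0 8.8"

```text
time: 7.18
ee_pos: [454.0, -14.5, 102.8]
tcp_rot: [-1.566, 0.005, -3.141]
wrist_force: [-0.3, -0.2, -0.3]
width: 88.1
```

```bash
python3 snap.py c 454 -14 20
```

```text
7.275 [452.9 -14.2 100.9] [-8.98e+01  1.00e-01 -1.80e+02] [-0.2  0.1 -0.2] 87.92238118616432
```

View pics/c_z.png

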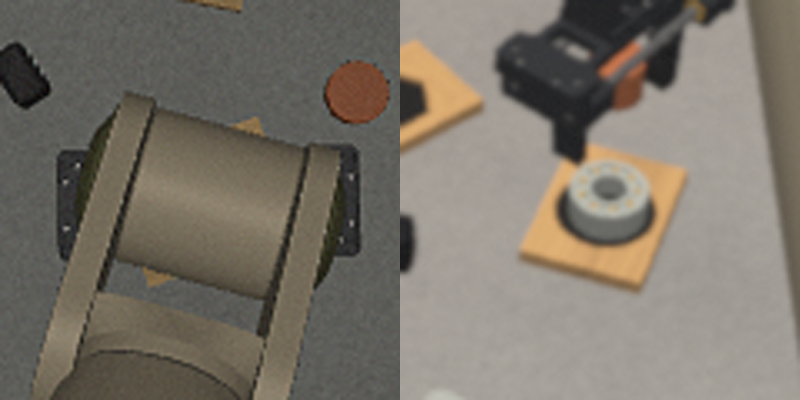

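Call:
arm_command --pt "-2.4 0 2.9 -0.2 0 0 8.8" --pt "-2.4 0 2.9 0 0 0 8.8" --pt "-2.4 0 2.9 0 0 0 8.8" --pt "-2.4 0 2.9 0 0 0 8.8" --pt "-2.4 0 2.9 0 0 0 8.8" --pt "-2.4 0 2.9 0 0 0 8.8" --pt "-2.4 0 2.9 0 0 0 8.8" --pt "-2.3 0 2.9 0 0 0 8.8" --pt "0 0 0 0 0 0 8.8" --pt "0 0 0 0 0 0 8.8"

```text
time: 8.52
ee_pos: [643.5, -250.5, 79.4]
tcp_rot: [-1.584, -0.024, -3.141]
wrist_force: [0.4, 0.3, 0.1]
width: 87.8
```

Call:
arm_command --pt "0 1.5 -0.2 0.8 0 1.4 8.8" --pt "0 2 0 0 0 0 8.8" --pt "0 1.5 0 0 0 0 8.8" --pt "0 0.6 0 0 0 0 8.8" --pt "0 0 0 0 0 0 8.8" --pt "0 0 0 0 0 0 8.8"

```text
time: 9.28
ee_pos: [641.3, -244.3, 21.5]
tcp_rot: [-1.571, -0.001, -3.138]
wrist_force: [-0.2, -0.7, -0.1]
width: 88.1
```

Call:
arm_command --pt "-0.3 0.7 0.4 0 0 0 8.8" --pt "0 0.6 0 0 0 0 8.8" --pt "0 0 0 0 0 0 8.8" --pt "0 0 0 0 0 0 8.8"

```text
time: 9.78
ee_pos: [644.9, -248.9, 8.3]
tcp_rot: [-1.571, 0.0, -3.139]
wrist_force: [-0.6, -0.8, 0.4]
width: 88.1
```

Call:
arm_command --pt "0 0.15 0 0 0 0 6" --pt "0 0 0 0 0 0 3" --pt "0 0 0 0 0 0 3" --pt "0 0 0 0 0 0 3" --pt "0 0 0 0 0 0 3" --pt "0 0 0 0 0 0 3" --pt "0 0 0 0 0 0 3" --pt "0 0 0 0 0 0 3"

```text
time: 10.78
ee_pos: [645.0, -248.8, 7.1]
tcp_rot: [-1.571, 0.0, -3.139]
wrist_force: [1.5, -0.4, -0.3]
width: 37.2
```

Call:
arm_command --pt "0 -1 0 0 0 0 3" --pt "0 -2.5 0 0 0 0 3" --pt "0 -3 0 0 0 0 3" --pt "2 0 2.5 0 0 0 3" --pt "2 0 2.5 0 0 0 3" --pt "2 0 2.5 0 0 0 3" --pt "2 0 2.5 0 0 0 3" --pt "2 0 2.5 0 0 0 3" --pt "2 0 2.5 0 0 0 3" --pt "1.7 0 2.7 0 0 0 3" --pt "0 0 0 0 0 0 3" --pt "0 0 0 0 0 0 3"

```text
time: 12.28
ee_pos: [505.3, -431.5, 81.2]
tcp_rot: [-1.566, 0.004, -3.137]
wrist_force: [-0.3, 0.1, -1.5]
width: 37.2
```

```bash
python3 snap.py d 508 -426 50
```

```text
12.375 [ 505.5 -431.3   81.1] [ -89.7    0.2 -179.7] [ 0.2 -0.5 -2.1] 37.499114430152694
```

View pics/d_z.png

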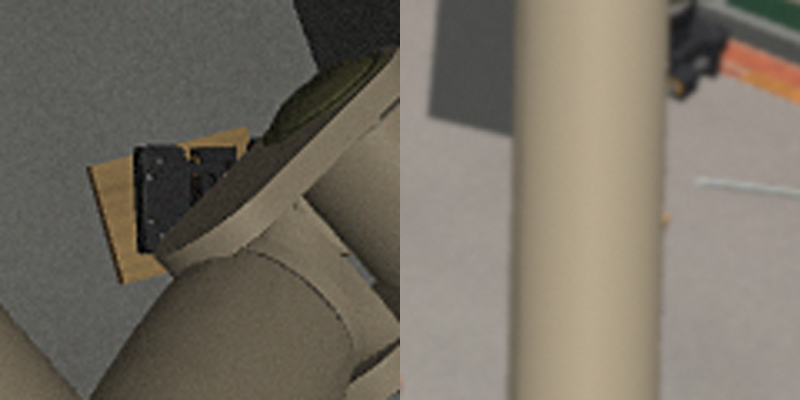

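Call:
arm_command --pt "-0.35 1.5 -0.5 -0.3 0 -0.2 3" --pt "0 2 0 0 0 0 3" --pt "0 1.5 0 0 0 0 3" --pt "0 0.7 0 0 0 0 3" --pt "0 0 0 0 0 0 3" --pt "0 0 0 0 0 0 3"

```text
time: 13.12
ee_pos: [511.3, -422.5, 20.1]
tcp_rot: [-1.574, -0.0, -3.133]
wrist_force: [0.9, 0.1, -1.4]
width: 37.4
```

Call:
arm_command --pt "0.25 0.2 0.35 0 0 0 3" --pt "0 0.2 0 0 0 0 3" --pt "0 0 0 0 0 0 3" --pt "0 0 0 0 0 0 3"

```text
time: 13.62
ee_pos: [508.8, -427.0, 17.0]
tcp_rot: [-1.572, 0.001, -3.133]
wrist_force: [-0.3, -0.2, -0.7]
width: 37.2
```

Call:
arm_command --pt "0 0.15 -0.1 0 0 0 3" --pt "0 0 0 0 0 0 3" --pt "0 0 0 0 0 0 5" --pt "0 0 0 0 0 0 7" --pt "0 0 0 0 0 0 7" --pt "0 0 0 0 0 0 8.8" --pt "0 -2 0 0 0 0 8.8" --pt "0 -3 0 0 0 0 8.8" --pt "0 -3.5 0 0 0 0 8.8" --pt "0 0 0 0 0 0 8.8"

```text
time: 14.88
ee_pos: [508.9, -426.1, 103.2]
tcp_rot: [-1.572, 0.001, -3.133]
wrist_force: [0.4, -0.6, -0.1]
width: 88.1
```

Call:
arm_command --pt "-0.7 0 -4.5 0 0 0 8.8" --pt "-0.7 0 -4.5 0 0 0 8.8" --pt "-0.7 0 -4.5 0 0 0 8.8" --pt "-0.7 0 -4.5 0 0 0 8.8" --pt "-0.7 0 -4.5 0 0 0 8.8" --pt "-0.7 0 -4.5 0 0 0 8.8" --pt "-0.7 0 -4.5 0 0 0 8.8" --pt "-0.7 0 -4.5 0 0 0 8.8" --pt "-0.7 0 -4.5 0 0 0 8.8" --pt "-0.7 0 -4.5 0 0 0 8.8" --pt "-0.7 0 -4.5 0 0 0 8.8" --pt "-0.7 0 -4.5 0 0 0 8.8" --pt "-0.7 0 -4.5 0 0 0 8.8" --pt "-0.7 0 -4.5 0 0 0 8.8" --pt "0 0 0 0 0 0 8.8" --pt "0 0 0 0 0 0 8.8"

```text
time: 16.88
ee_pos: [598.0, 225.3, 88.9]
tcp_rot: [-1.577, -0.02, -3.136]
wrist_force: [-0.2, 0.8, -0.6]
width: 88.0
```

```bash
python3 snap.py e 508 -426 15
python3 - <<'E'
from h import *
f=dict(np.load("top_e.npz"));g=up(f);st,dk,wd=masks(g)
print(*info(g,blob(g,st,(507*4,252*4),136),30))
f=dict(np.load("top0.npz"));g=up(f);st,dk,wd=masks(g)
c=blob(g,st,(235*4,214*4),136);p=pts(g,cv2.convexHull(c),24);q=p-[616.9,244.6]
a=np.radians(np.arange(-90,90,4))
# width of contour per direction
print([(int(round(np.degrees(t))),round(float(np.ptp(q@[np.cos(t),np.sin(t)])),1)) for t in a])
E
```

```text
16.975 [598.1 224.8  89.3] [ -90.4   -1.1 -179.7] [ 0.4 -1.3  1.3] 88.26328929549298
[ 507.5 -427.1] [array([ 507.6, -427.2]), array([33.4, 33.5]), np.float64(43.2)] eqd 33.6
[(-90, 49.0), (-86, 49.2), (-82, 49.1), (-78, 48.7), (-74, 48.2), (-70, 47.4), (-66, 46.5), (-62, 45.7), (-58, 45.6), (-54, 46.4), (-50, 47.1), (-46, 47.5), (-42, 48.0), (-38, 48.6), (-34, 49.0), (-30, 49.2), (-26, 49.2), (-22, 49.0), (-18, 48.6), (-14, 48.1), (-10, 47.3), (-6, 46.5), (-2, 45.7), (2, 45.3), (6, 45.9), (10, 46.7), (14, 47.3), (18, 47.8), (22, 48.3), (26, 48.5), (30, 48.7), (34, 48.7), (38, 48.6), (42, 48.2), (46, 47.7), (50, 47.1), (54, 46.3), (58, 45.5), (62, 45.5), (66, 46.1), (70, 46.8), (74, 47.7), (78, 48.4), (82, 48.8), (86, 49.0)]
```

View pics/e_z.png

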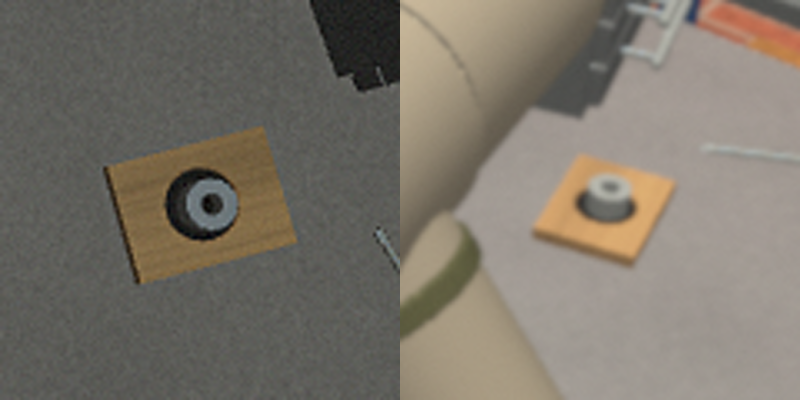

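View pics/top_e.png

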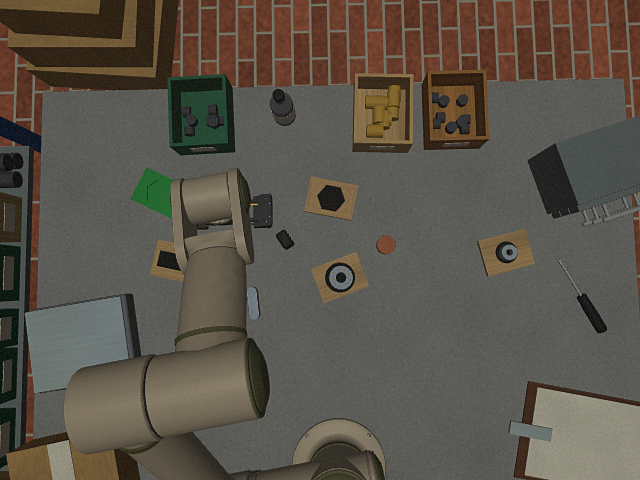

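Call:
arm_command --pt "-1.9 0 -2 0.4 0 1.1 8.8" --pt "0 0 0 0 -10 0 8.8" --pt "0 0 0 0 -10 0 8.8" --pt "0 0 0 0 -10 0 8.8" --pt "0 2 0 0 0 0 8.8" --pt "0 2.5 0 0 0 0 8.8" --pt "0 1.5 0 0 0 0 8.8" --pt "0 0 0 0 0 0 8.8" --pt "0 0 0 0 0 0 8.8"

```text
time: 18.1
ee_pos: [619.6, 235.3, 28.9]
tcp_rot: [-1.569, 0.0, -2.608]
wrist_force: [0.3, 0.1, 0.1]
width: 88.1
```

```bash
cat > d.py <<'E'
import sys,numpy as np
from rig import arm
from scipy.spatial.transform import Rotation as R
x,y,z,yaw=map(float,sys.argv[1:5]);s=arm.sense();r=R.from_euler("xyz",s["tcp_rot"])
t=R.from_euler("xyz",[-90,0,yaw],degrees=True)
print(s["time"],s["ee_pos"].round(1),np.degrees(s["tcp_rot"]).round(1),"w",round(s["width"],1))
print("tool shift cm (at current)",(r.inv().apply(np.array([x,y,z])-s["ee_pos"])/10).round(2),"(after turn)",(t.inv().apply(np.array([x,y,z])-s["ee_pos"])/10).round(2),"turn deg",(r.inv()*t).as_rotvec(degrees=True).round(1))
E
python3 d.py 617 244.7 7 -149.5
```

```text
18.1 [619.6 235.3  28.9] [ -89.9    0.  -149.4] w 88.1
tool shift cm (at current) [-0.25  2.19 -0.95] (after turn) [-0.25  2.19 -0.94] turn deg [-0.1  0.1 -0. ]
```

Call:
arm_command --pt "-0.25 0.3 -0.9 0 0 0 8.8" --pt "0 1 0 0 0 0 8.8" --pt "0 0.8 0 0 0 0 8.8" --pt "0 0 0 0 0 0 8.8" --pt "0 0 0 0 0 0 8.8"

```text
time: 18.73
ee_pos: [617.5, 245.3, 7.7]
tcp_rot: [-1.568, 0.002, -2.608]
wrist_force: [1.1, -0.9, 0.1]
width: 87.8
```

```bash
python3 d.py 617 244.7 7 -149.5;python3 snap.py f 617 244 15
```

```text
18.725 [617.5 245.3   7.7] [-8.990e+01  1.000e-01 -1.494e+02] w 87.8
tool shift cm (at current) [0.07 0.07 0.03] (after turn) [0.07 0.07 0.03] turn deg [-0.1  0.1 -0.1]
18.825 [617.5 245.3   7.8] [-8.990e+01  1.000e-01 -1.494e+02] [-0.5  0.2  0.3] 88.02104359617039
```

View pics/f_z.png

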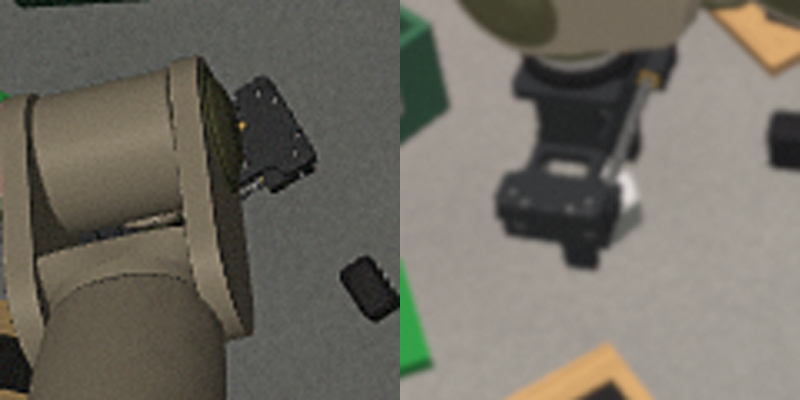

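The nut sits between the open fingers (white at side crop 630,205). Closing.

Call:
arm_command --pt "0.1 0.1 0 0 0 0 6" --pt "0 0 0 0 0 0 4" --pt "0 0 0 0 0 0 4" --pt "0 0 0 0 0 0 4" --pt "0 0 0 0 0 0 4" --pt "0 0 0 0 0 0 4" --pt "0 0 0 0 0 0 4" --pt "0 -1 0 0 0 0 4" --pt "0 -2.5 0 0 0 0 4" --pt "0 -3 0 0 0 0 4" --pt "0 0 0 0 0 0 4"

```text
time: 20.2
ee_pos: [616.2, 244.6, 74.5]
tcp_rot: [-1.568, 0.002, -2.608]
wrist_force: [0.3, 0.1, -1.9]
width: 45.8
```

```bash
python3 d.py 652.2 4 80 -149.5
```

```text
20.2 [616.2 244.6  74.5] [-8.990e+01  1.000e-01 -1.494e+02] w 45.8
tool shift cm (at current) [ 9.14 -0.5  22.55] (after turn) [ 9.11 -0.55 22.56] turn deg [-0.1  0.1 -0.1]
```

Gripped on flats (45.8 mm).

Call:
arm_command --pt "1.1 -0.2 2.8 0 0 0 4" --pt "1.1 -0.1 2.8 0 0 0 4" --pt "1.1 -0.1 2.8 0 0 0 4" --pt "1.1 0 2.8 0 0 0 4" --pt "1.1 0 2.8 0 0 0 4" --pt "1.1 0 2.8 0 0 0 4" --pt "1.1 0 2.8 0 0 0 4" --pt "1.1 0 2.4 0 0 0 4" --pt "0 0 0 0 0 0 4" --pt "0 0 0 0 0 0 4"

```text
time: 21.45
ee_pos: [647.9, 4.2, 66.1]
tcp_rot: [-1.579, -0.014, -2.607]
wrist_force: [0.4, 0.4, -1.4]
width: 45.7
```

```bash
python3 d.py 652.2 4 16 -149.5; python3 snap.py g 652 4 40
```

```text
21.45 [647.9   4.2  66.1] [ -90.4   -0.8 -149.3] w 45.7
tool shift cm (at current) [-0.43  5.    0.28] (after turn) [-0.36  5.01  0.24] turn deg [0.4 0.1 0.8]
21.55 [648.    4.4  66.4] [ -90.4   -0.8 -149.3] [ 0.4 -0.1 -1.2] 45.92135912217884
```

View pics/g_z.png

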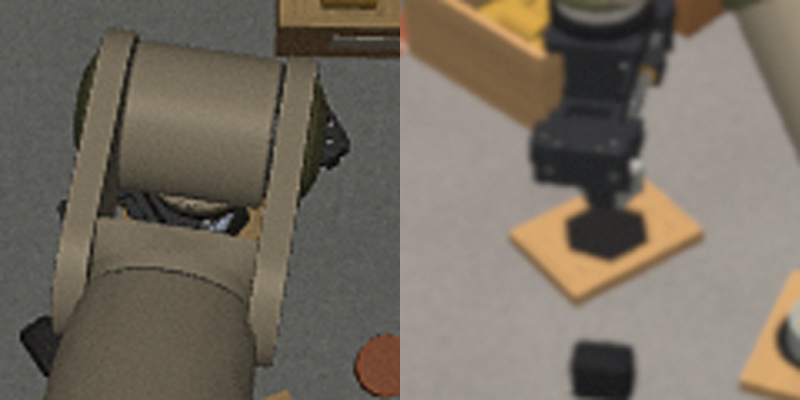

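Call:
arm_command --pt "-0.4 1.2 0.2 0.4 0.1 0.8 4" --pt "0 1.6 0 0 0 0 4" --pt "0 1 0 0 0 0 4" --pt "0 0.6 0 0 0 0 4" --pt "0 0 0 0 0 0 4" --pt "0 0 0 0 0 0 4"

```text
time: 22.3
ee_pos: [652.1, 7.5, 20.3]
tcp_rot: [-1.571, 0.001, -2.604]
wrist_force: [-0.3, 0.7, -1.8]
width: 45.9
```

```bash
python3 d.py 652.2 4 15.5 -149.5
```

```text
22.3 [652.1   7.5  20.3] [ -90.     0.  -149.2] w 45.9
tool shift cm (at current) [0.17 0.48 0.3 ] (after turn) [0.17 0.48 0.3 ] turn deg [ 0.   0.3 -0. ]
```

Call:
arm_command --pt "0.15 0 0.3 0 0 0 4" --pt "0 0.3 0 0 0 0 4" --pt "0 0.2 0 0 0 0 4" --pt "0 0 0 0 0 0 4" --pt "0 0 0 0 0 0 4"

```text
time: 22.92
ee_pos: [652.8, 3.7, 15.8]
tcp_rot: [-1.57, 0.002, -2.605]
wrist_force: [0.7, 0.2, -1.8]
width: 45.9
```

```bash
python3 d.py 652.2 4 15.2 -149.5
```

```text
22.925 [652.8   3.7  15.8] [-9.000e+01  1.000e-01 -1.492e+02] w 45.9
tool shift cm (at current) [ 0.04  0.06 -0.06] (after turn) [ 0.04  0.06 -0.06] turn deg [-0.   0.3 -0.1]
```

Call:
arm_command --pt "0 0.05 0 0 0 0 4" --pt "0 0 0 0 0 0 5.5" --pt "0 0 0 0 0 0 7" --pt "0 0 0 0 0 0 8.8" --pt "0 0 0 0 0 0 8.8" --pt "0 -2 0 0 0 0 8.8" --pt "0 -3 0 0 0 0 8.8" --pt "0 -3.5 0 0 0 0 8.8" --pt "0 0 0 0 0 0 8.8"

```text
time: 24.05
ee_pos: [652.9, 3.6, 103.3]
tcp_rot: [-1.57, 0.003, -2.605]
wrist_force: [-0.4, -0.3, -0.4]
width: 87.9
```

```bash
python3 d.py 395.4 199.6 60 -173.9; python3 snap.py i 652 4 15
```

```text
24.05 [652.9   3.6 103.3] [ -89.9    0.2 -149.2] w 87.9
tool shift cm (at current) [ 12.12   4.26 -30.02] (after turn) [ 23.53   4.33 -22.22] turn deg [-0.  24.7 -0.2]
24.15 [651.5   3.8 100.1] [-9.020e+01 -1.000e-01 -1.492e+02] [ 0.8 -0.8 -0.7] 88.39587013163876
```

View pics/i_z.png

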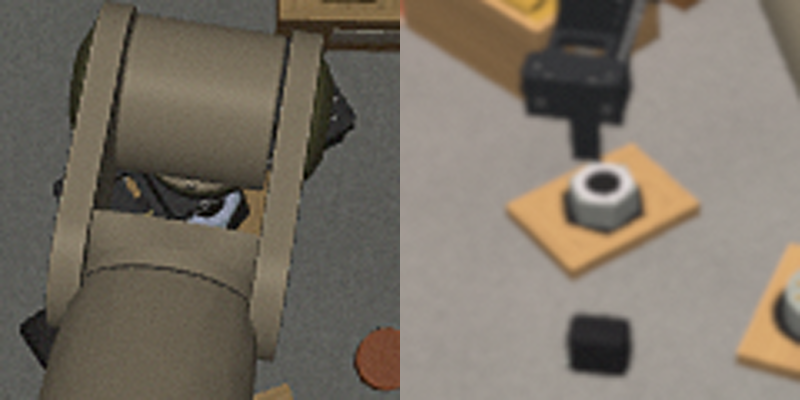

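Call:
arm_command --pt "1.5 0 -3.7 0 0 0 8.8" --pt "1.5 0 -3.7 0 0 0 8.8" --pt "1.5 0 -3.7 0 0 0 8.8" --pt "1.5 0 -3.7 0 0 0 8.8" --pt "1.5 0 -3.7 0 0 0 8.8" --pt "1.5 0 -3.7 0 0 0 8.8" --pt "1.5 0 -3.7 0 0 0 8.8" --pt "1.5 0 -3.7 0 0 0 8.8" --pt "0 0 0 0 8.2 0 8.8" --pt "0 0 0 0 8.2 0 8.8" --pt "0 0 0 0 8.2 0 8.8" --pt "0 0 0 0 0 0 8.8" --pt "0 0 0 0 0 0 8.8"

```text
time: 25.78
ee_pos: [379.8, 201.5, 88.4]
tcp_rot: [-1.573, -0.033, -3.043]
wrist_force: [-0.2, -0.3, -0.4]
width: 88.1
```

```bash
python3 d.py 395.4 199.6 40 -173.9
```

```text
25.775 [379.8 201.5  88.4] [ -90.1   -1.9 -174.4] w 88.1
tool shift cm (at current) [-1.69  4.79  0.36] (after turn) [-1.53  4.84  0.36] turn deg [ 0.1 -0.5  1.9]
```

Call:
arm_command --pt "-1.6 1 0.35 0.1 -0.5 1.9 8.8" --pt "0 2 0 0 0 0 8.8" --pt "0 2 0 0 0 0 8.8" --pt "0 0.8 0 0 0 0 8.8" --pt "0 0 0 0 0 0 8.8" --pt "0 0 0 0 0 0 8.8"

```text
time: 26.52
ee_pos: [396.6, 199.4, 28.2]
tcp_rot: [-1.571, 0.002, -3.024]
wrist_force: [-0.5, -0.4, -0.2]
width: 88.0
```

```bash
python3 d.py 395.4 199.6 7 -173.9
```

```text
26.525 [396.6 199.4  28.2] [-9.000e+01  1.000e-01 -1.733e+02] w 88.0
tool shift cm (at current) [ 0.12  2.12 -0.03] (after turn) [ 0.12  2.12 -0.03] turn deg [ 0.   0.6 -0.1]
```

Call:
arm_command --pt "0.1 0.8 0 0 0.6 0 8.8" --pt "0 1 0 0 0 0 8.8" --pt "0 0.35 0 0 0 0 6" --pt "0 0 0 0 0 0 4" --pt "0 0 0 0 0 0 1.6" --pt "0 0 0 0 0 0 1.6" --pt "0 0 0 0 0 0 1.6" --pt "0 0 0 0 0 0 1.6" --pt "0 0 0 0 0 0 1.6" --pt "0 0 0 0 0 0 1.6"

```text
time: 27.78
ee_pos: [396.1, 199.6, 6.2]
tcp_rot: [-1.572, 0.004, -3.035]
wrist_force: [0.1, 0.8, -0.9]
width: 23.8
```

```bash
python3 d.py 395.4 199.6 7 -173.9; python3 snap.py j 395 199 15
```

```text
27.775 [396.1 199.6   6.2] [ -90.1    0.2 -173.9] w 23.8
tool shift cm (at current) [ 0.07 -0.08 -0.01] (after turn) [ 0.07 -0.08 -0.01] turn deg [ 0.1  0.  -0.2]
27.875 [396.1 199.6   6.2] [ -90.1    0.2 -173.9] [ 0.   0.3 -0.6] 23.5022300312272
```

View pics/j_z.png

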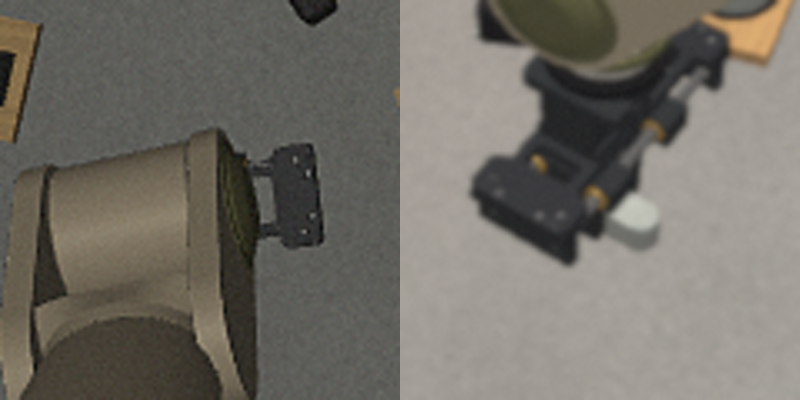

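Call:
arm_command --pt "0 -1 0 0 0 0 1.6" --pt "0 -2.5 0 0 0 0 1.6" --pt "0 -3.5 0 0 0 0 1.6" --pt "0 -1 0 0 0 0 1.6" --pt "0 0 0 0 -9 0 1.6" --pt "0 0 0 0 -9 0 1.6" --pt "0 0 0 0 -9 0 1.6" --pt "0 0 0 0 -9 0 1.6" --pt "0 0 0 0 -9 0 1.6" --pt "0 0 0 0 -9 0 1.6" --pt "0 0 0 0 -9 0 1.6" --pt "0 0 0 0 -8 0 1.6" --pt "0 0 0 0 0 0 1.6"

```text
time: 29.5
ee_pos: [391.2, 198.1, 84.7]
tcp_rot: [-1.579, -0.003, -1.757]
wrist_force: [-0.1, -0.4, -3.1]
width: 23.5
```

```bash
python3 d.py 500.1 389 80 -102.9
```

```text
29.5 [391.2 198.1  84.7] [ -90.5   -0.2 -100.7] w 23.5
tool shift cm (at current) [-20.78   0.34   7.17] (after turn) [-21.04   0.47   6.35] turn deg [0.5 2.2 0.2]
```

Call:
arm_command --pt "0 0 0 0.5 2.2 0.2 1.6" --pt "-2.6 0 0.8 0 0 0 1.6" --pt "-2.6 0 0.8 0 0 0 1.6" --pt "-2.6 0 0.8 0 0 0 1.6" --pt "-2.6 0 0.8 0 0 0 1.6" --pt "-2.6 0 0.8 0 0 0 1.6" --pt "-2.6 0 0.8 0 0 0 1.6" --pt "-2.6 0 0.8 0 0 0 1.6" --pt "-2.6 0 0.8 0 0 0 1.6" --pt "0 0 0 0 0 0 1.6" --pt "0 0 0 0 0 0 1.6"

```text
time: 30.88
ee_pos: [503.0, 388.6, 77.3]
tcp_rot: [-1.58, -0.008, -1.834]
wrist_force: [0.2, -0.1, -2.5]
width: 24.1
```

```bash
python3 d.py 500.1 389 15 -102.9; python3 snap.py k 500 389 40
```

```text
30.875 [503.  388.6  77.3] [ -90.5   -0.5 -105.1] w 24.1
tool shift cm (at current) [-0.02  6.23 -0.24] (after turn) [ 0.02  6.23 -0.29] turn deg [ 0.5 -2.2  0.4]
30.975 [503.1 388.5  77.7] [ -90.5   -0.4 -105.1] [-0.9 -0.6 -2.3] 23.468729271746646
```

View pics/k_z.png

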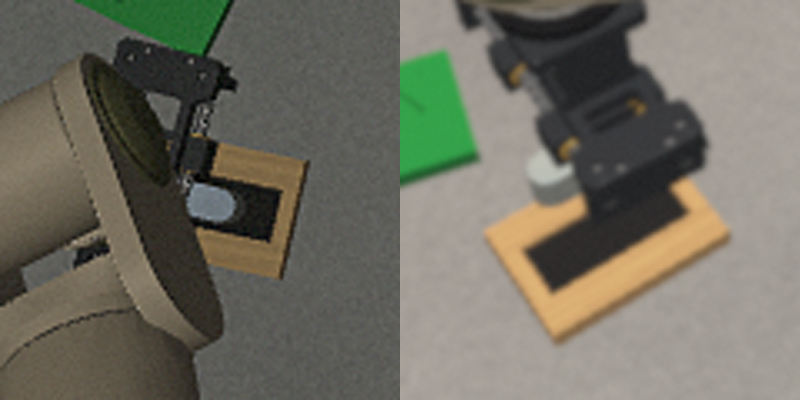

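Call:
arm_command --pt "0 1.2 -0.25 0.5 -2.2 0.4 1.6" --pt "0 2 0 0 0 0 1.6" --pt "0 1.5 0 0 0 0 1.6" --pt "0 0.8 0 0 0 0 1.6" --pt "0 0 0 0 0 0 1.6" --pt "0 0 0 0 0 0 1.6"

```text
time: 31.72
ee_pos: [500.6, 387.3, 22.6]
tcp_rot: [-1.569, 0.001, -1.798]
wrist_force: [0.8, -0.7, -2.0]
width: 24.0
```

```bash
python3 d.py 500.1 389 14.5 -102.9
```

```text
31.725 [500.6 387.3  22.6] [ -89.9    0.  -103. ] w 24.0
tool shift cm (at current) [-0.16  0.81 -0.09] (after turn) [-0.16  0.81 -0.09] turn deg [-0.1 -0.1 -0. ]
```

Call:
arm_command --pt "-0.2 0.4 -0.1 0 0 0 1.6" --pt "0 0.35 0 0 0 0 1.6" --pt "0 0 0 0 0 0 1.6" --pt "0 0 0 0 0 0 1.6"

```text
time: 32.22
ee_pos: [500.4, 389.9, 15.6]
tcp_rot: [-1.568, 0.002, -1.798]
wrist_force: [0.2, -0.5, -3.6]
width: 23.7
```

```bash
python3 d.py 500.1 389 14.5 -102.9
```

```text
32.225 [500.4 389.9  15.6] [-8.98e+01  1.00e-01 -1.03e+02] w 23.7
tool shift cm (at current) [ 0.1   0.11 -0.01] (after turn) [ 0.1   0.11 -0.01] turn deg [-0.2 -0.1 -0.1]
```

Call:
arm_command --pt "0.1 0.1 0 0 0 0 1.6" --pt "0 0 0 0 0 0 1.6" --pt "0 0 0 0 0 0 3" --pt "0 0 0 0 0 0 4.5" --pt "0 0 0 0 0 0 5" --pt "0 0 0 0 0 0 5" --pt "0 -2 0 0 0 0 5" --pt "0 -3 0 0 0 0 5" --pt "0 -4 0 0 0 0 5" --pt "0 0 0 0 0 0 5"

```text
time: 33.48
ee_pos: [500.4, 389.0, 108.0]
tcp_rot: [-1.566, 0.003, -1.798]
wrist_force: [0.4, 0.4, -0.8]
width: 50.2
```

```bash
python3 snap.py l 500 389 20;python3 d.py 400 -200 200 -102.9
```

```text
33.575 [499.  388.2 104.6] [-9.00e+01 -1.00e-01 -1.03e+02] [-0.2  0.2  0.6] 49.786488490756376
33.575 [499.  388.2 104.6] [-9.00e+01 -1.00e-01 -1.03e+02] w 49.8
tool shift cm (at current) [59.54 -9.48  3.63] (after turn) [59.54 -9.54  3.48] turn deg [ 0.  -0.1  0.1]
```

View pics/l_z.png

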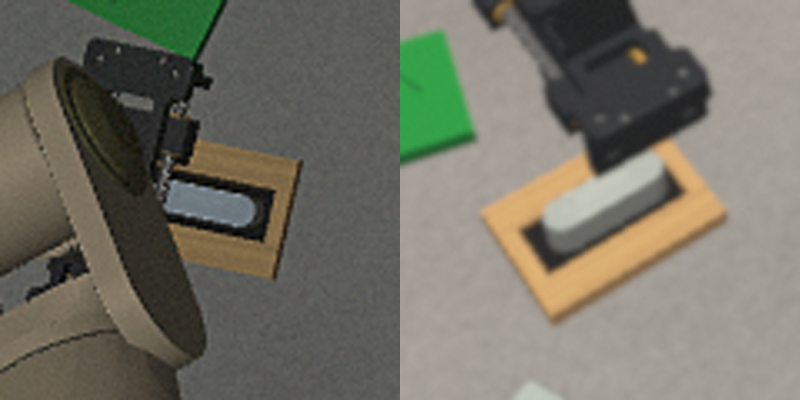

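Call:
arm_command --pt "0 -4 0 0 0 0 5" --pt "0 -4 0 0 0 0 5" --pt "4 -1 0 0 0 0 5" --pt "4 -1 0 0 0 0 5" --pt "4 0 0 0 0 0 5" --pt "4 0 0 0 0 0 5" --pt "4 0 0 0 0 0 5" --pt "4 0 0 0 0 0 5" --pt "4 0 0 0 0 0 5" --pt "4 0 0 0 0 0 5" --pt "4 0 0 0 0 0 5" --pt "4 0 0 0 0 0 5" --pt "4 0 0 0 0 0 5" --pt "4 0 0 0 0 0 5" --pt "4 0 0 0 0 0 5" --pt "4 0 0 0 0 0 5" --pt "4 0 0 0 0 0 5" --pt "0 0 0 0 0 0 5"

```text
time: 35.83
ee_pos: [352.2, -213.8, 190.9]
tcp_rot: [-1.61, -0.008, -1.798]
wrist_force: [0.0, 0.5, 0.4]
width: 50.1
```

```bash
python3 snap.py m 390 -215 15
python3 - <<'E'
from h import *
f=dict(np.load("top_m.npz"));g=up(f);st,dk,wd=masks(g)
for n,uv,m,z in [("sb",(507,252),st,30),("bb",(341,276),st,32),("nut",(331,198),st,32),("key",(178,262),st,32),("tin",(386,244),wd,38),("tape",(285,240),dk,40)]:
    try: print(n,*info(g,blob(g,m,(uv[0]*4,uv[1]*4),88),z))
    except Exception as e: print(n,e)
E
```

```text
35.925 [ 352.5 -211.8  191.1] [ -92.3   -0.4 -102.9] [-0.2 -0.2 -0.2] 50.24543191585099
sb [ 507.5 -427.1] [array([ 507.6, -427.2]), array([33.4, 33.5]), np.float64(43.2)] eqd 33.6
bb [453.8 -16.6] [array([453.9, -16.8]), array([54.6, 53.2]), np.float64(88.9)] eqd 53.9
nut [653.    2.3] [array([653.1,   1.9]), array([47.9, 44.1]), np.float64(89.0)] eqd 45.3
key [499.7 386. ] [array([499.7, 386.4]), array([75.9, 22.3]), np.float64(77.0)] eqd 43.0
tin [ 531.  -127.6] [array([ 531.1, -127.4]), array([45.6, 46.4]), np.float64(20.7)] eqd 45.8
tape [547.8 117.6] [array([547.9, 117.6]), array([46.5, 28.7]), np.float64(33.3)] eqd 39.2
```

View pics/top_m.png

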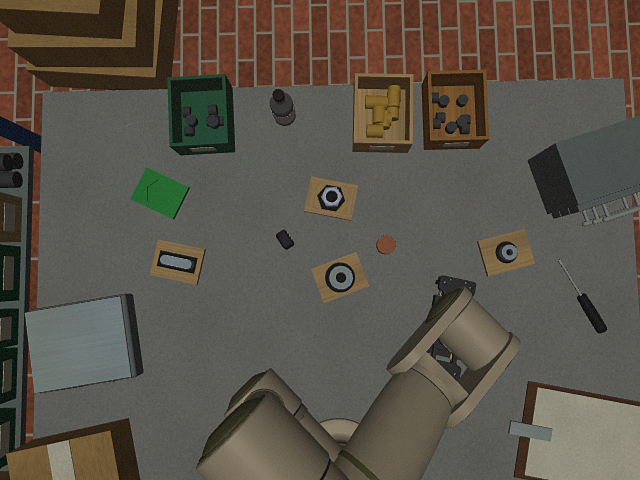

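View pics/side_m.png

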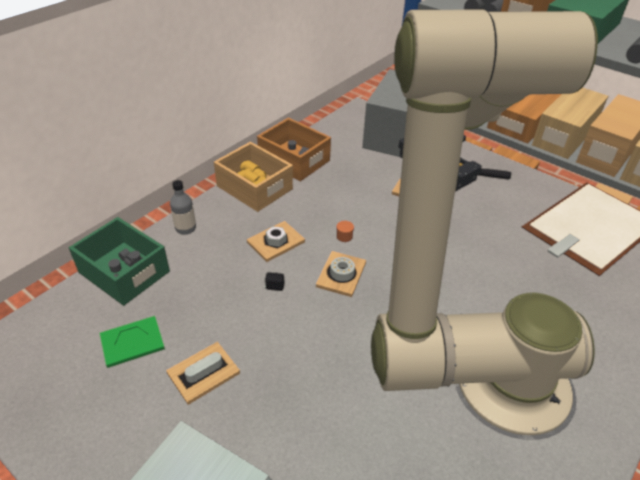

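```bash
python3 -c "
from rig import finish_job
print(finish_job())"
```

```text
the job is handed in; nothing more can be done
None
```

I picked up the big bearing, small bearing, nut and key in the listed order and laid each in its matching tray. I handed the job in at about 36 s, with the gripper empty and clear of everything.

- **Fit:** In the last top view, each part's centre is within about 3 mm of its cut-out's centre. The key lies lengthwise (77.0° against the slot's 77.1°).
- **Lying flat:** I judged seating from finger height at release, which put each part within about 1 mm of its cut-out floor, and from the pictures, where every part looks flat. I did not measure the final seated height. In the last side view the arm hid the small bearing, so I relied on a side view taken just after I placed it, where it looked flat.
- **Bystanders:** The tin and tape measure are within 0.2 mm of their starting positions. I left the green look-alike tray alone; it looks unmoved, though I did not measure it.
- **Disagreement:** In the final image the parts measured about 2–4 mm small against their true size. This matches an edge bias I saw before moving anything, though it was slightly larger at the end.

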